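# Lay the long ceramic tube in the sloping V-rest

## Task

Take the longest of the three white ceramic tubes out of the grey rack by its upper end, lean it over and lay it along the groove of the sloping metal V-rest, with its foot on the stop plate at the groove's lower end, so that it can next be gripped by its side. Let go only once it lies in the groove, and leave the two short tubes standing in the rack.

Things in the scene. Friction and masses are not known exactly. Their poses are not given: they have to be found in the camera images.
- tube: the longest of three stiff white tubes in the rack: 16 mm diameter, 190 mm long, 50 to 100 g. Origin: centre of its lower end face (foot); z along the tube to its upper end. It starts upright (lean up to 6 degrees) in any one of the holes of a fixed grey rack, 60 mm high: holes 48 mm deep, floor 12 mm above the table; 142 mm of the tube stands clear.
- cradle: fixed aluminium 90 degree V-groove on a dark steel foot, 28 degrees off vertical. Origin: foot of the seated tube, on the stop plate, 40 mm above the table. z: up the groove, leaning to the robot = seated tube's axis; x: out of the groove's mouth, away from the robot; y: level. Walls 110 mm long, mouth 48 mm wide, 13 mm past the axis; stop plate to 20 mm past the axis. Upper 80 mm of the tube stays clear.
- short_a: short white ceramic tube, 16 mm in diameter, 110 mm long, upright in another hole of the rack (holes in a row, 45 mm apart; any order); leave it there. Origin: centre of its lower end face, z along the tube
- short_b: short white ceramic tube, 16 mm in diameter, 100 mm long, upright in another hole of the rack (holes in a row, 45 mm apart; any order); leave it there. Origin: centre of its lower end face, z along the tube

How it is judged:
By the outcome, as a careful person would: the job done as asked, in the order asked, and still so for the second after the job is handed in, with the robot touching nothing.
It also fails if it takes over 40 s, if anything falls off the work surface, if the arm or the gripper's body presses on something with over 40 N, if the wrist force passes 120 N, or if a joint passes its speed limit or range.

## Robot

A 6-joint arm with a two-finger parallel gripper is mounted at the origin on the work surface. World frame = base frame: x ahead of the robot, y to its left, z up, the work surface at z = 0. Lengths are in m, angles in rad, forces in N, time in s.
With the tool pointing down it reaches from about 0.35 to 0.975 m from the base axis. Payload 4.9 kg.
Tool frame: the origin (TCP) lies midway between the tips of the shut fingers; the grasp point (between the pads) lies 19 mm behind it; z points along the fingers, y is the direction in which the jaws open and shut (so a half turn about z gives the same grasp; the last joint's range is limited). The gripper opens to 85 mm and grips with 20 to 120 N. Pads are 22 mm wide; open, the fingers measure 114 mm over their backs; the gripper's body (76 mm by 85 mm) begins 54 mm behind the grasp point. The pads swing forward as they close: fully open they stand 13 mm farther back than shut.
Start: joints at [-1.382, 0.053, 1.613, -0, 1.476, -0.119], TCP at [0.189, -0.596, 0.231] pointing down, gripper open.
Joint ranges: [-3.01, 3.01], [-1.01, 2.22], [0.06, 2.58], [-1.02, 4.17], [0.09, 2.62], [-3.14, 3.14]. Speed limits (rad/s): [2.57, 2.57, 3.14, 3.14, 3.14, 3.14].

## Interface

Orientations are given as a rotation vector (axis times angle).
In Python, from station import ctrl gives the robot as it stands.
- The arm moves only by the tool drive_tool, never from a script. Its argument "moves" is one flat list of numbers, 7 for each row, row after row: the turn, a rotation vector about the world's x, y, z in degrees, then the shift along the world's x, y, z in m, then the closure, from 0 (fully open) to 1 (shut). A call has exactly 5 rows; each row shifts and turns the commanded pose from where the row before left it; what a row does not reach is not made up. A row lasts 1/8 s, in which the tool goes at most 62.5 mm and 10.7 degrees, less where a joint would pass 70% of its speed; a pose out of reach is approached as far as the arm can. A call is refused whole if a number of a shift passes 0.0625 or a number of a turn 10.7, either way. A call with a gripper value outside its range is refused whole. The fingers move at their own pace and stop on an object; "newtons" is the grip in N (left out, the last holds). Time passes only in rows, so rows that do not move let the fingers close, or fill a call up. It gives the time, the measured TCP pose, the force and the opening at its end, in the units of the state.
- ctrl.get_obs(): the state, without advancing time (a new reading comes with each control period).
- ctrl.get_image(name): name is "side" or "top" or "wrist"; returns the picture (420x560x3 uint8, red, green, blue); there is no depth.
- ctrl.get_calibration(name): a dict with "fx", "fy", "cx", "cy" (pixels), "k1" (the pictures are not rectified: a ray, as slopes to the right and down, at radius r is drawn at 1 + k1 r^2 times it, then the intrinsics apply), "rvec" (rotation vector, rad) and "tvec" (3), from world to camera coordinates, as OpenCV has them; the wrist camera has in their place "T_tool_cam" (4x4, takes a point from camera to tool coordinates, whose origin is the TCP and whose axes are the flange's). Camera axes: x right, y down, z forward; pixel columns grow to the right and rows downward; lengths in m; the calibration is good to about 2 mm. A picture is of the moment at which its call begins: read the wrist's pose just before it. get_calibration takes no time and is no camera call.
- ctrl.finish_job(): hands the job in, once; it reports no verdict.
The state is a dict: "t": time; "q": joint angles; "dq": joint speeds; "effort": joint torques, N m; "tool_pos": TCP position; "tool_rot": TCP orientation; "contact_force": force on the tool from outside, world axes, zero at the start; "wrist_torque": the same for the moment, N m; "opening": finger opening in m.
Only numpy, scipy, OpenCV 4.12 (cv2) and the standard library are available. Lean on these libraries where they do the work, as an engineer would, in place of code of your own. Each camera call takes 0.05 s, during which the arm holds its last target.

## Working session

There is one attempt and no reset: what is moved stays moved. The work goes in short steps, Python scripts to look and compute and a tool call to move; the robot and the scene stay as the last step left them, time stands still between calls to the robot, and variables do not carry over. Pictures are saved under pics/ and viewed, and the job is handed in when it is done.

Besides the shell and the picture viewer there is one more tool, called after ">>>" in YAML: its name, and indented under it one key for each argument. drive_tool: Moves the arm, as the interface text tells. Its arguments: {"type":"object","properties":{"moves":{"type":"array","items":{"type":"number"}},"newtons":{"type":"number"}},"required":["moves"]}

```bash
mkdir -p pics; ls
python3 - <<'E'
from station import ctrl
import cv2
o=ctrl.get_obs();print({k:(v if not hasattr(v,'round') else v) for k,v in o.items()})
for n in ("side","top","wrist"):
    im=ctrl.get_image(n);cv2.imwrite(f"pics/{n}0.png",im[:,:,::-1]);print(n,ctrl.get_calibration(n))
E
```

```text
pics
{'t': 0.0, 'q': array([-1.38202631e+00,  5.33295285e-02,  1.61430180e+00, -7.68217117e-06,
        1.47598257e+00, -1.18980766e-01]), 'dq': array([-0.00040478,  0.0003167 ,  0.00245262,  0.00046974,  0.00063925,
       -0.00022464]), 'effort': array([ 1.27907384e-03, -3.93680906e+01, -3.70172703e+01, -1.04534425e-05,
        7.00729986e-03,  2.21043365e-05]), 'tool_pos': array([ 0.18921474, -0.59501778,  0.23007529]), 'tool_rot': array([-3.10247717e+00, -4.81199950e-01,  1.22692555e-04]), 'contact_force': array([-0.4248617 , -0.125765  ,  0.14907626]), 'wrist_torque': array([0.0327522 , 0.00540718, 0.01169374]), 'opening': 0.08526683473307066}
side {'fx': 460.8161855595585, 'fy': 460.8161855595585, 'cx': 275.5927464455127, 'cy': 212.8025626452763, 'k1': -0.12374882366148683, 'rvec': array([ 2.21304354, -0.76440337,  0.30413302]), 'tvec': array([-0.48106555,  0.30912389,  0.63362975])}
top {'fx': 426.5050454433638, 'fy': 426.5050454433638, 'cx': 273.5157595830804, 'cy': 211.84581069316337, 'k1': 0.037401773465180144, 'rvec': array([ 2.16767163, -2.11483226,  0.20255484]), 'tvec': array([-0.01817696,  0.60378067,  0.79826031])}
wrist {'fx': 367.65295375501404, 'fy': 367.65295375501404, 'cx': 279.9099999998736, 'cy': 209.568198515209, 'k1': -0.056807437122007656, 'T_tool_cam': array([[ 1.73268710e-03, -9.62345418e-01, -2.71824012e-01,
         6.95923661e-02],
       [ 9.99998496e-01,  1.68768632e-03,  3.99329297e-04,
         2.55803979e-04],
       [ 7.44609480e-05, -2.71824295e-01,  9.62346895e-01,
        -1.42148119e-01],
       [ 0.00000000e+00,  0.00000000e+00,  0.00000000e+00,
         1.00000000e+00]])}
```

View pics/side0.png

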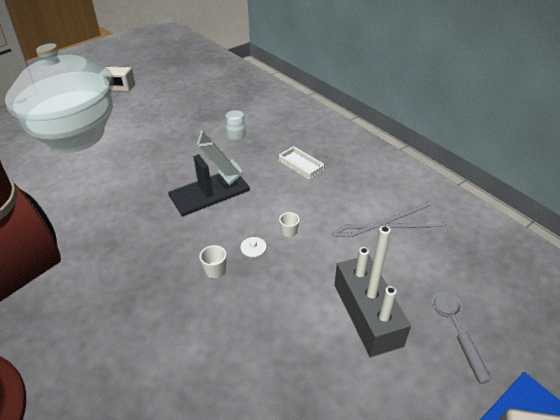

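View pics/top0.png

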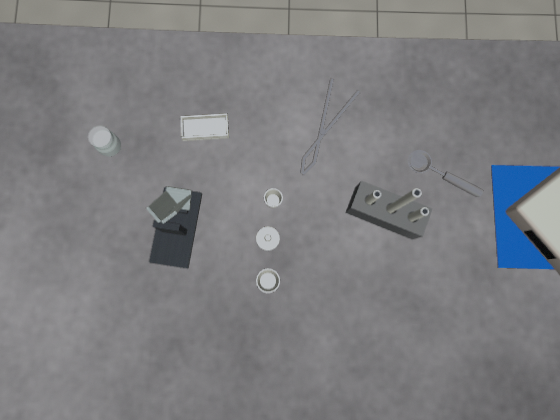

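View pics/wrist0.png

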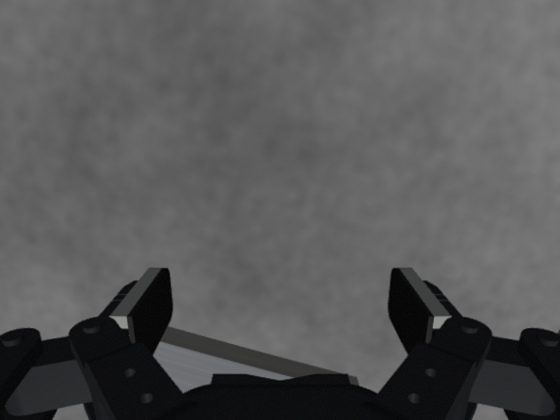

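The long tube is in the rack's middle hole: its top is near side (384,230) and top (417,193). The V-rest is near side (215,165) and top (175,205). I'll enlarge both views.

Run:
```python
import cv2
def crop(n,x,y,w,h,s,o):
    im=cv2.imread(f"pics/{n}0.png")[y:y+h,x:x+w];im=cv2.resize(im,None,fx=s,fy=s,interpolation=cv2.INTER_CUBIC)
    for i in range(0,w,10): cv2.line(im,(i*s,0),(i*s,8 if i%50 else 16),(0,0,255),1); 
    for i in range(0,w,20): cv2.putText(im,str(x+i),(i*s,28),0,.4,(0,255,255),1)
    for i in range(0,h,10): cv2.line(im,(0,i*s),(8,i*s),(0,0,255),1)
    for i in range(0,h,20): cv2.putText(im,str(y+i),(10,i*s+4),0,.4,(0,255,255),1)
    cv2.imwrite(f"pics/{o}.png",im)
crop("side",325,215,100,145,4,"c1")
crop("side",160,120,100,100,6,"c2")
crop("top",340,170,100,80,7,"c3")
crop("top",140,175,80,100,6,"c4")
```

```text
(no output)
```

View pics/c1.png

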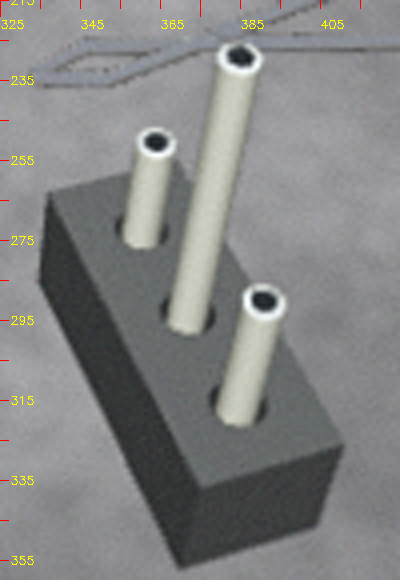

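View pics/c2.png

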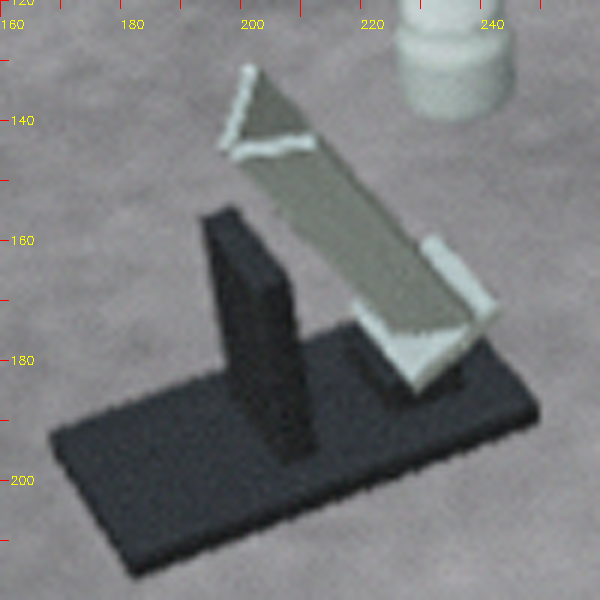

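View pics/c3.png

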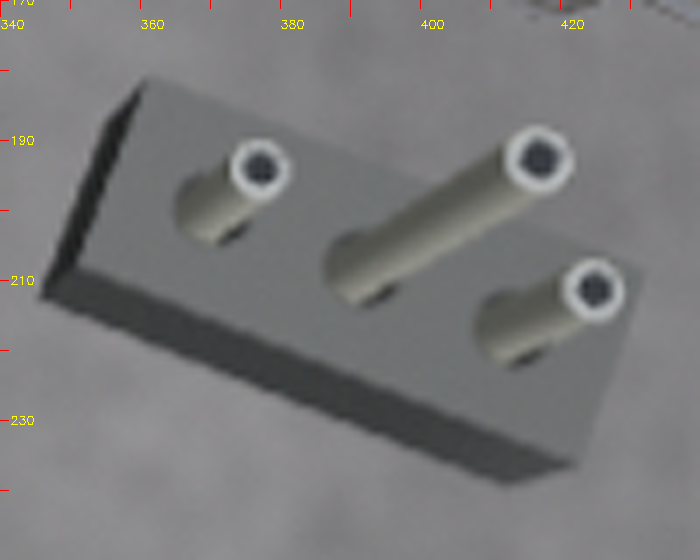

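View pics/c4.png

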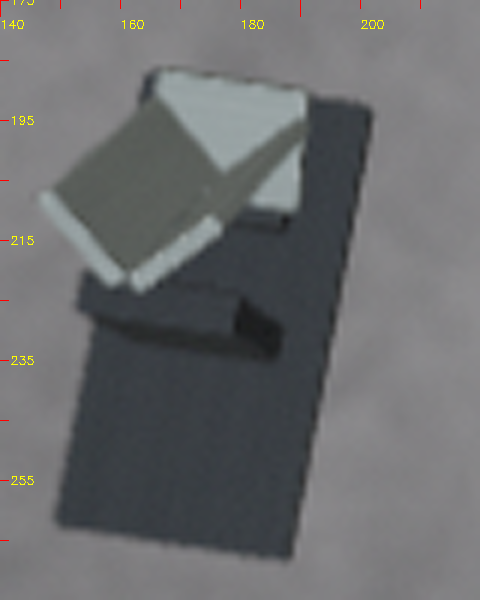

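```bash
cat > h.py <<'E'
import numpy as np, cv2
from scipy.spatial.transform import Rotation as R
from scipy.optimize import least_squares
from station import ctrl
C={n:ctrl.get_calibration(n) for n in("side","top","wrist")}
def proj(n,P,Rw=None,t=None):
    c=C[n];P=np.atleast_2d(P)
    if n=="wrist":
        T=np.eye(4);T[:3,:3]=Rw;T[:3,3]=t;T=np.linalg.inv(T@c["T_tool_cam"]);p=P@T[:3,:3].T+T[:3,3]
    else: p=P@R.from_rotvec(c["rvec"]).as_matrix().T+c["tvec"]
    s=p[:,:2]/p[:,2:];s=s*(1+c["k1"]*(s**2).sum(1,keepdims=True))
    return s*[c["fx"],c["fy"]]+[c["cx"],c["cy"]]
def tri(ps,pt):
    return least_squares(lambda X:np.r_[proj("side",X)[0]-ps,proj("top",X)[0]-pt],[.5,0,.1])
def cradle(p):
    cx,cy,yaw=p[:3];z=p[3] if len(p)>3 else .04
    return R.from_euler('z',yaw)*R.from_euler('y',-28,degrees=True),np.array([cx,cy,z])
E
python3 - <<'E'
from h import *
for n in("side","top"):
    M=R.from_rotvec(C[n]["rvec"]).as_matrix();print(n,-M.T@C[n]["tvec"],M[2])
for nm,a,b,h in(("long",(385,229.2),(417.1,192.6),.202),("sl",(363.8,250.5),(377.3,194),0),("sr",(391,290.2),(425,211.3),0)):
    s=tri(a,b);print(nm,s.x,s.fun)
t=np.array([[148.3,207],[175.5,211.3],[165.8,191.2],[190.8,195.3],[161.2,220.8],[177.5,203]])
L=np.array([[13,24.3,110],[13,-24.3,110],[13,24.3,0],[13,-24.3,0],[-11.3,0,110],[-11.3,0,0]])/1e3
def f(p):
    r,o=cradle(p);return (proj("top",r.apply(L)+o)-t).ravel()
s=least_squares(f,[.6,.1,0]);print(s.x,s.fun.round(1))
r,o=cradle(s.x);print(proj("side",r.apply(L)+o).round(1))
im=cv2.imread("pics/side0.png")[120:220,160:260];im=cv2.resize(im,None,fx=6,fy=6,interpolation=2)
for i,q in enumerate(proj("side",r.apply(L)+o)):
    q=((q-[160,120]+.5)*6).astype(int);cv2.circle(im,tuple(map(int,q)),4,(0,0,255),1);cv2.putText(im,str(i),tuple(map(int,q)),0,.6,(0,255,255))
cv2.imwrite("pics/c5.png",im)
E
```

```text
side [ 0.23837742 -0.50184903  0.64791362] [ 0.43435778  0.58825495 -0.68212127]
top [0.46039537 0.01107288 0.88882761] [ 0.16905554 -0.01688457 -0.98546189]
long [ 0.61743847 -0.23740125  0.20263676] [-0.46150385  0.16205423  0.316088   -0.48858355]
sl [ 0.63314002 -0.19543232  0.11292957] [-0.37040781  0.120673    0.24263765 -0.39114104]
sr [ 0.60115335 -0.27951101  0.12312382] [-0.49392997  0.16388345  0.35339643 -0.55945005]
[ 0.62804524  0.18985125 -0.13013109] [-0.1 -0.1  0.  -0.2  0.6 -0.6 -0.4 -1.  -0.2  1.   0.   0.9]
[[201.5 130.7]
 [211.4 142.3]
 [228.8 161.3]
 [238.8 173. ]
 [197.1 144.5]
 [225.2 174.5]]
```

View pics/c5.png

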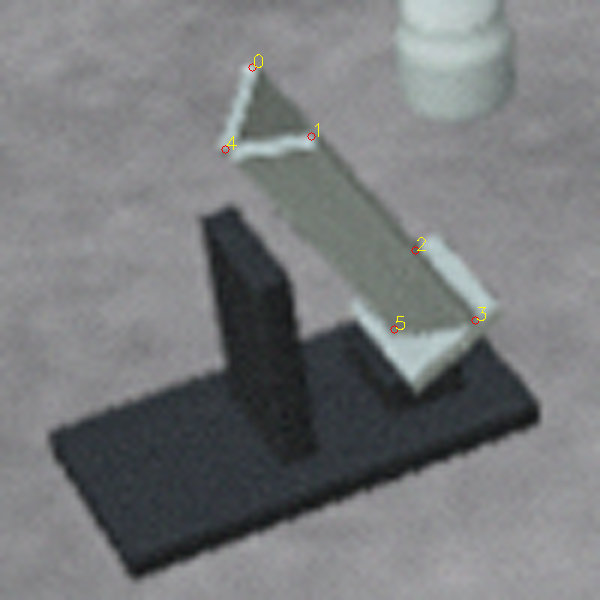

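The V-rest model also fits the side view to about 1 px. Next I'll fit the long tube's lean.

```bash
cat > fit.py <<'E'
from h import *
# axis lines in both views via bright-pixel edges: scan across predicted axis
def prof(n,im,P0,P1,k,half=9):
    a,b=proj(n,np.array([P0,P1]));q=a+(b-a)*k;d=(b-a)/np.linalg.norm(b-a);nn=np.array([-d[1],d[0]])
    u=np.arange(-half,half+.01,.25);pts=(q+u[:,None]*nn).astype(np.float32)
    g=cv2.remap(im,pts[:,0].reshape(1,-1),pts[:,1].reshape(1,-1),cv2.INTER_CUBIC)[0].astype(float)
    return u,g,q,nn
E
python3 - <<'E'
from fit import *
top=np.array([.6174,-.2374,.2026])
ims={n:cv2.imread(f"pics/{n}0.png") for n in("side","top")}
# manual axis points, low on the tube: side (372.3,294.5); top read
s=[]
def f(p):
    foot=np.array([p[0],p[1],.012]);T=np.array([p[2],p[3],.202]);r=[]
    a,b=proj("side",np.array([foot,T]));d=(b-a)/np.linalg.norm(b-a)
    r+=[np.cross(d,np.array([372.0,294.5])-a)]
    a,b=proj("top",np.array([foot,T]));d=(b-a)/np.linalg.norm(b-a)
    # top edges in crop: upper (375,228)->(495,148), lower (400,270)->(525,195)
    for q in ((387,249),(510,171.5)): r+=[np.cross(d,np.array([340+q[0]/7-.5,170+q[1]/7-.5])-a)]
    return np.r_[r,proj("side",T)[0]-[384.7,229],proj("top",T)[0]-[416.8,192.3]]
r=least_squares(f,[.6,-.23,.61,-.23]);print(r.x,r.fun.round(2))
foot=np.r_[r.x[:2],.012];T=np.r_[r.x[2:],.202];d=T-foot;print("lean deg",np.degrees(d[:2]/.19))
ax=d/np.linalg.norm(d)
for n,x,y,s,o in(("side",325,215,4,"c6"),("top",340,170,7,"c7")):
    im=cv2.resize(ims[n][y:y+145 if n=="side" else y+80,x:x+100],None,fx=s,fy=s,interpolation=2)
    e=np.cross(ax,[1,0,0]);e/=np.linalg.norm(e);g=np.cross(ax,e)
    for k in(0.055,.09,.12,.15,.1895):
        a=np.linspace(0,2*np.pi,60);P=foot+ax*k+.008*(np.cos(a)[:,None]*e+np.sin(a)[:,None]*g)
        cv2.polylines(im,[((proj(n,P)-[x,y]+.5)*s).astype(np.int32)],True,(0,0,255),1)
    cv2.imwrite(f"pics/{o}.png",im)
E
```

```text
[ 0.61950511 -0.23797222  0.61818081 -0.23664082] [-0.    0.07 -0.36 -0.27  0.14  0.   -0.56]
lean deg [-0.39935048  0.40149306]<stdin>:9: DeprecationWarning: Arrays of 2-dimensional vectors are deprecated. Use arrays of 3-dimensional vectors instead. (deprecated in NumPy 2.0)
<stdin>:12: DeprecationWarning: Arrays of 2-dimensional vectors are deprecated. Use arrays of 3-dimensional vectors instead. (deprecated in NumPy 2.0)
```

View pics/c6.png

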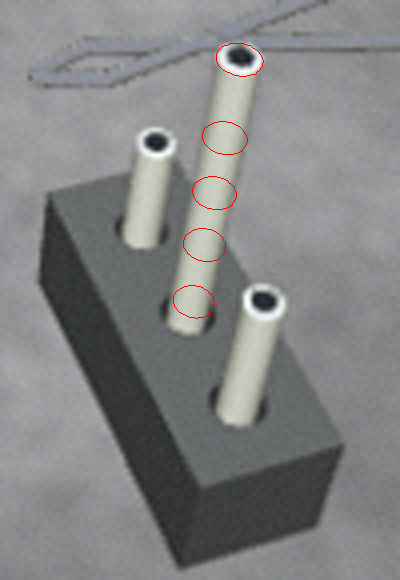

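View pics/c7.png

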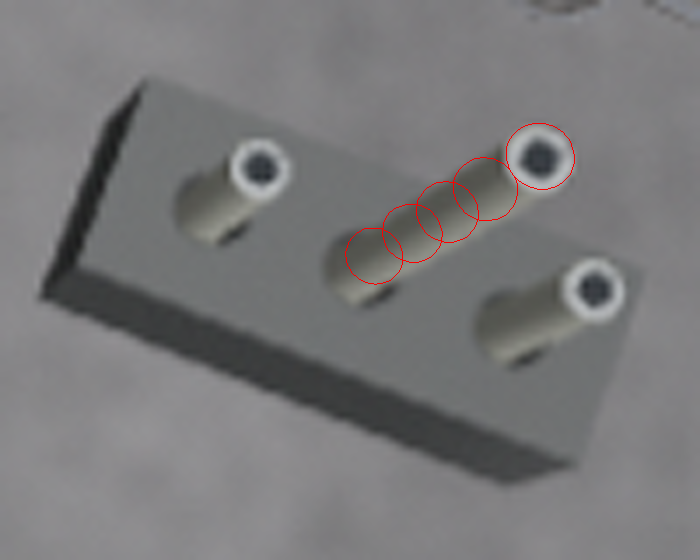

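The tube's top is at about (0.618,-0.237,0.202) and it stands almost upright. Now I'll move above it and turn the jaws so they open along the V-rest's y axis.

>>> drive_tool:
  moves: [0,0,-2.5,0.043,0.0358,0.005,0,0,0,-2.5,0.043,0.0358,0.005,0,0,0,-2.5,0.043,0.0358,0.005,0,0,0,-2.5,0.043,0.0358,0.005,0,0,0,-2.5,0.043,0.0358,0,0]
  newtons: 40

```text
t: 0.78
tool_pos: [0.4056, -0.4154, 0.2516]
tool_rot: [3.138, 0.138, 0.001]
contact_force: [0.1, -0.5, -0.2]
opening: 0.0853
```

>>> drive_tool:
  moves: [0,0,-2.5,0.043,0.0358,0,0,0,0,-2.5,0.043,0.0358,0,0,0,0,-2.5,0.043,0.0358,0,0,0,0,-2.5,0.043,0.0358,0,0,0,0,-2.5,0.042,0.0358,0,0]

```text
t: 1.4
tool_pos: [0.6195, -0.2362, 0.2509]
tool_rot: [-3.135, 0.204, 0.001]
contact_force: [0.6, -0.3, 0.3]
opening: 0.0855
```

>>> drive_tool:
  moves: [0,0,0,0,0,0,0,0,0,0,0,0,0,0,0,0,0,0,0,0,0,0,0,0,0,0,0,0,0,0,0,0,0,0,0]

```text
t: 2.02
tool_pos: [0.6179, -0.2383, 0.2515]
tool_rot: [3.135, -0.204, 0.0]
contact_force: [-0.2, 0.4, 0.3]
opening: 0.0855
```

Run:
```python
from h import *
o=ctrl.get_obs();im=ctrl.get_image("wrist")[:,:,::-1].copy();print(o["t"],o["tool_pos"],o["tool_rot"]);M=R.from_rotvec(o["tool_rot"]).as_matrix();print(M.round(3))
cv2.imwrite("pics/w1.png",im)
for p in proj("wrist",[[.618,-.2368,.202],[.619,-.2375,.06]],M,o["tool_pos"]):print(p)
```

```text
2.025 [ 0.61790925 -0.23827185  0.25146921] [ 3.13487805e+00 -2.03506833e-01  2.94917407e-04]
[[ 0.992 -0.129  0.   ]
 [-0.129 -0.992 -0.   ]
 [ 0.     0.    -1.   ]]
[277.18688793 236.71872505]
[278.86268288 182.96486978]
```

View pics/w1.png

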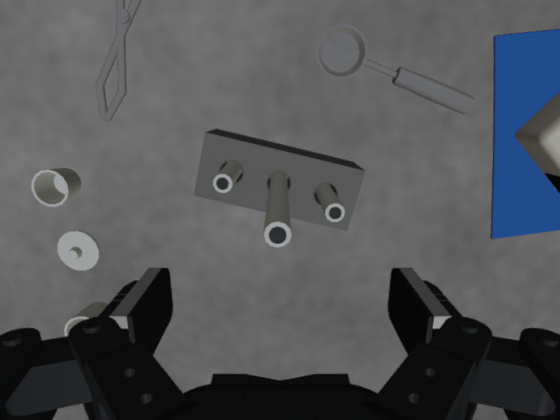

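The tube's rim is at (277.5,234), within 3 px of the prediction. The tube is upright and both short tubes stand beside it. I'll descend and grip.

>>> drive_tool:
  moves: [0,0,0,0.0005,0.0005,-0.025,0,0,0,0,0.0005,0.0005,-0.025,0,0,0,0,0,0,-0.025,0,0,0,0,0,0,-0.0235,0.2,0,0,0,0,0,0,0.4]
  newtons: 40

```text
t: 2.7
tool_pos: [0.6177, -0.236, 0.1501]
tool_rot: [-3.133, 0.202, 0.007]
contact_force: [-1.3, 0.4, -0.3]
opening: 0.0524
```

>>> drive_tool:
  moves: [0,0,0,0,0,0,0.7,0,0,0,0,0,0,1,0,0,0,0,0,0,1,0,0,0,0,0,0,1,0,0,0,0,0,0,1]

```text
t: 3.32
tool_pos: [0.6203, -0.2371, 0.1548]
tool_rot: [3.134, -0.202, 0.005]
contact_force: [0.2, 1.2, 6.5]
opening: 0.0151
```

>>> drive_tool:
  moves: [0,0,0,0,0,0.01,1,0,0,0,0,0,0.02,1,0,0,0,0,0,0.03,1,0,0,0,0,0,0.04,1,0,0,0,0,0,0.04,1]
  newtons: 50

```text
t: 3.95
tool_pos: [0.6191, -0.2365, 0.295]
tool_rot: [3.135, -0.202, 0.0]
contact_force: [0.4, -0.0, 0.3]
opening: 0.0145
```

>>> drive_tool:
  moves: [0,0,0,0,0,0,1,0,0,0,0,0,0,1,0,0,0,0,0,0,1,0,0,0,0,0,0,1,0,0,0,0,0,0,1]

```text
t: 4.58
tool_pos: [0.6191, -0.2365, 0.2918]
tool_rot: [-3.134, 0.202, 0.002]
contact_force: [0.0, -0.4, 0.2]
opening: 0.015
```

Run:
```python
from h import *
o=ctrl.get_obs();print(o["t"],o["tool_pos"],o["tool_rot"])
for n in ("side","top","wrist"):cv2.imwrite(f"pics/{n}2.png",ctrl.get_image(n)[:,:,::-1])
```

```text
4.575 [ 0.61907002 -0.23647557  0.29181786] [-3.13446838e+00  2.01738833e-01  2.26941969e-03]
```

View pics/side2.png

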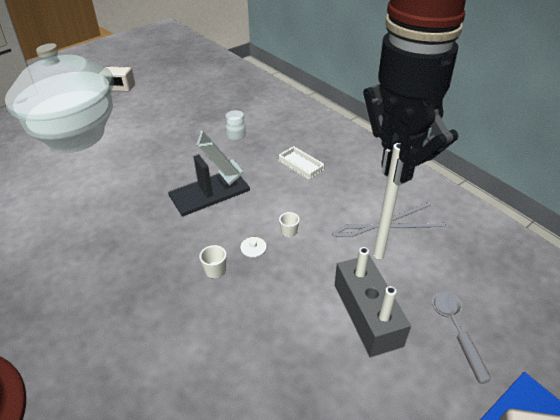

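View pics/wrist2.png

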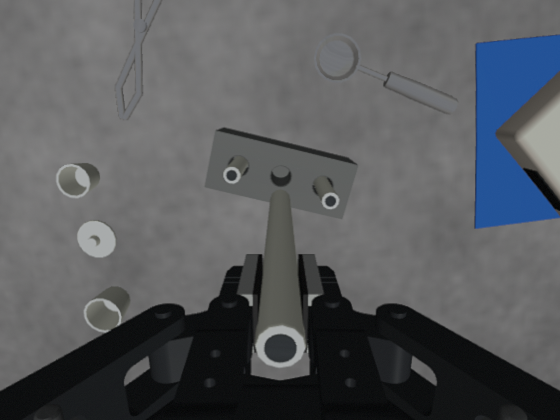

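The tube is out and both short tubes are still standing. Next I'll measure the tube in the grip, with enlarged crops.

```bash
cat > cr.py <<'E'
import cv2,sys
def crop(f,x,y,w,h,s,o):
    im=cv2.imread(f"pics/{f}.png")[y:y+h,x:x+w];im=cv2.resize(im,None,fx=s,fy=s,interpolation=cv2.INTER_CUBIC)
    for i in range(0,w,10): cv2.line(im,(i*s,0),(i*s,8),(0,0,255),1); cv2.putText(im,str(x+i),(i*s,20),0,.35,(0,255,255),1)
    for i in range(0,h,10): cv2.line(im,(0,i*s),(8,i*s),(0,0,255),1); cv2.putText(im,str(y+i),(10,i*s+4),0,.35,(0,255,255),1)
    cv2.imwrite(f"pics/{o}.png",im)
E
python3 - <<'E'
from cr import crop
crop("side2",360,135,55,130,4,"d1");crop("wrist2",240,180,80,200,3,"d2")
E
```

```text
(no output)
```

View pics/d1.png

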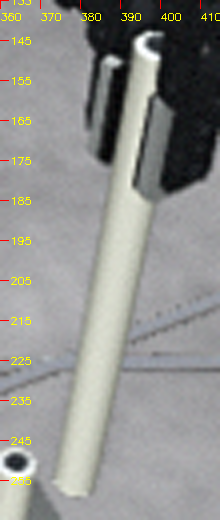

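View pics/d2.png

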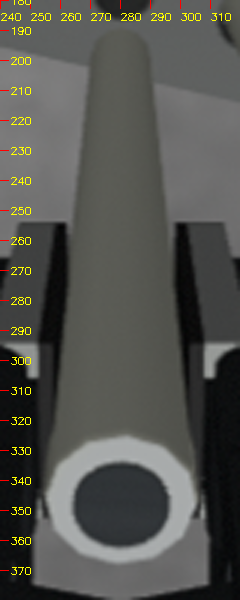

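View pics/top2.png

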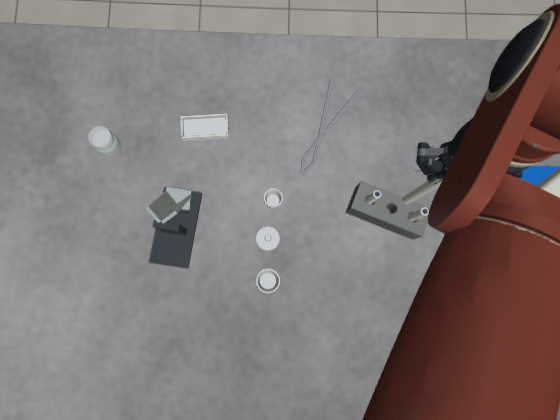

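Run:
```python
from h import *
t=np.array([.61907,-.23648,.29182]);M=R.from_rotvec([-3.13446838,.201738833,.00226942]).as_matrix()
def tube(p):
    # axis pt at grasp depth z_tool=-.019 : (p0,p3), leans p1 (toward x), p2 (toward y); foot along at tool z = p4
    d=np.array([p[1],p[2],1.]);d/=np.linalg.norm(d);g=np.array([p[0],p[3],-.019])
    foot=g+d*p[4];return foot,foot-d*.19
def f(p):
    fo,to=[M@v+t for v in tube(p)]
    return np.r_[proj("wrist",to,M,t)[0]-[280.3,346.2],proj("wrist",fo,M,t)[0]-[280.2,199],
      proj("side",fo)[0]-[378.4,256.8],(proj("side",to)[0]-[397.7,146])]
r=least_squares(f,[0,0,0,0,.16]);print(r.x.round(4),r.fun.round(2));print([ (M@v+t).round(4) for v in tube(r.x)])
```

```text
[-0.0017 -0.0049  0.0026  0.      0.1636] [-0.53  0.32  0.23 -0.04 -0.28 -0.39  1.94  1.47]
[array([ 0.6163, -0.2365,  0.1472]), array([ 0.6176, -0.2363,  0.3372])]
```

The tube is aligned with the tool to about 0.3°, and its foot is 145 mm beyond the TCP. I'll carry it across while leaning it 28°.

>>> drive_tool:
  moves: [0,0,0,-0.005,0.03,0.01,1,-0.91,-6.94,0,-0.007,0.05,0,1,-0.91,-6.94,0,-0.007,0.05,0,1,-0.91,-6.94,0,-0.007,0.05,0,1,-0.91,-6.94,0,-0.007,0.05,0,1]
  newtons: 60

```text
t: 5.35
tool_pos: [0.586, -0.0053, 0.3036]
tool_rot: [3.01, -0.195, 0.759]
contact_force: [-0.6, 0.3, 0.0]
opening: 0.0146
```

>>> drive_tool:
  moves: [0,0,0,-0.007,0.05,0,1,0,0,0,-0.007,0.05,0,1,0,0,0,-0.007,0.05,0,1,0,0,0,-0.005,0.0355,0,1,0,0,0,-0.002,0.02,0,1]

```text
t: 5.98
tool_pos: [0.5577, 0.2009, 0.303]
tool_rot: [3.012, -0.191, 0.751]
contact_force: [-0.2, -0.3, -0.1]
opening: 0.0148
```

>>> drive_tool:
  moves: [0,0,0,0,0,0,1,0,0,0,0,0,0,1,0,0,0,0,0,0,1,0,0,0,0,0,0,1,0,0,0,0,0,0,1]

```text
t: 6.6
tool_pos: [0.5585, 0.1984, 0.3028]
tool_rot: [3.011, -0.195, 0.751]
contact_force: [0.1, -0.5, -1.1]
opening: 0.0144
```

```bash
cat > st.py <<'E'
from h import *
import sys
from cr import crop
k=sys.argv[1]
def state():
    o=ctrl.get_obs();M=R.from_rotvec(o["tool_rot"]).as_matrix();t=o["tool_pos"]
    fo=M@np.array([-.0025,.0004,.1446])+t
    r,O=cradle([.62805,.18985,-.13013]);Z=r.as_matrix()
    print(o["t"],"tcp",t.round(4),"foot in cradle",(Z.T@(fo-O)).round(4),"axis in cradle",(Z.T@M@np.array([.0049,-.0026,-1])).round(4),"F",o["contact_force"].round(1),"Tq",o["wrist_torque"].round(2),o["opening"])
    return Z
Z=state();print("x",Z[:,0].round(3),"y",Z[:,1].round(3),"z",Z[:,2].round(3))
for n in ("side","top"):cv2.imwrite(f"pics/{n}{k}.png",ctrl.get_image(n)[:,:,::-1])
crop(f"side{k}",160,60,110,160,4,f"s{k}");crop(f"top{k}",130,160,100,110,5,f"t{k}")
E
python3 st.py 3
```

```text
6.6 tcp [0.5585 0.1984 0.3028] foot in cradle [ 0.059  -0.001   0.1204] axis in cradle [0.0049 0.0031 1.    ] F [ 0.1 -0.5 -1.1] Tq [ 0.03  0.21 -0.  ] 0.014370225592876687
x [ 0.875 -0.115  0.469] y [ 0.13   0.992 -0.   ] z [-0.466  0.061  0.883]
```

View pics/side3.png

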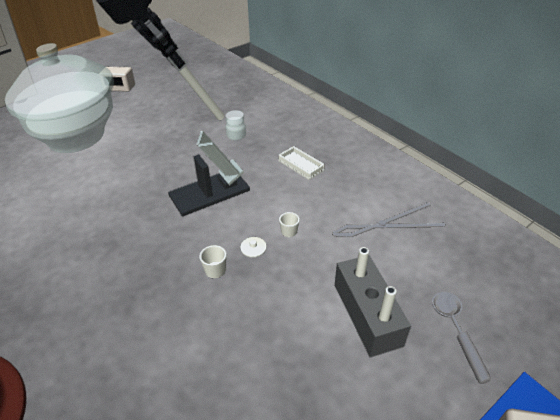

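View pics/top3.png

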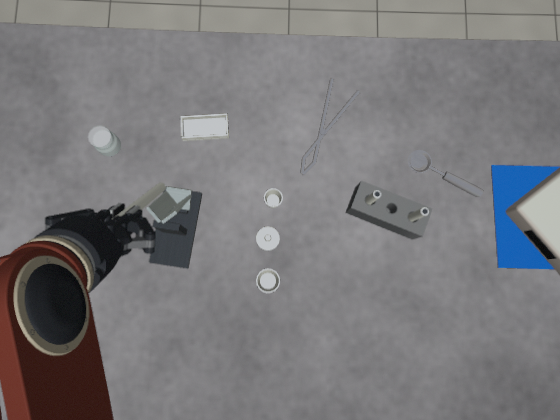

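>>> drive_tool:
  moves: [0,0,0,0.003,0,-0.029,1,0,0,0,0.003,0,-0.029,1,0,0,0,0.003,0,-0.029,1,0,0,0,0.003,0,-0.029,1,0,0,0,0,0,0,1]

```text
t: 7.32
tool_pos: [0.5686, 0.1982, 0.1831]
tool_rot: [3.012, -0.193, 0.741]
contact_force: [-0.4, -0.3, -0.4]
opening: 0.0146
```

```bash
python3 st.py 4
```

```text
7.325 tcp [0.5686 0.1982 0.1831] foot in cradle [ 0.0108 -0.0002  0.01  ] axis in cradle [0.0108 0.0052 0.9999] F [-0.4 -0.3 -0.4] Tq [0.08 0.3  0.02] 0.014624966504361108
x [ 0.875 -0.115  0.469] y [ 0.13   0.992 -0.   ] z [-0.466  0.061  0.883]
```

View pics/s4.png

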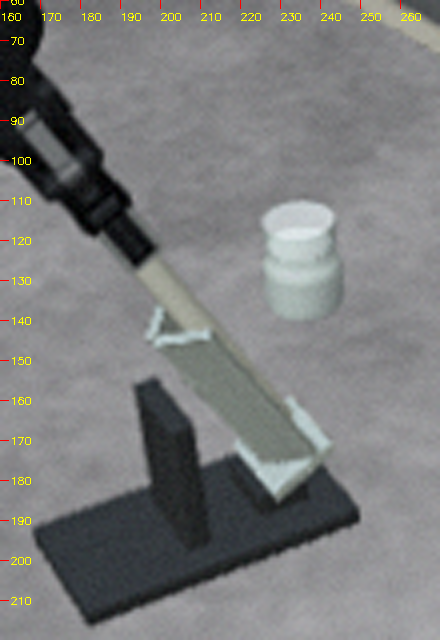

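View pics/t4.png

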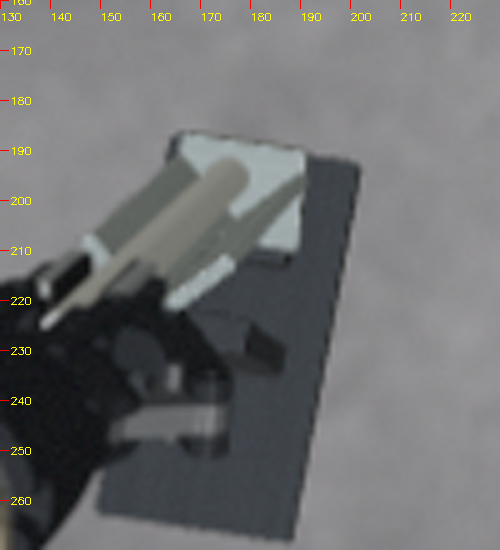

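The tube lies in the groove's mouth, its foot about 10 mm above the stop plate and about 11 mm out of the groove. I'll ease it in.

>>> drive_tool:
  moves: [0,0,0,-0.002,0.0003,-0.001,1,0,0,0,-0.002,0.0003,-0.001,1,0,0,0,-0.002,0.0003,-0.001,1,0,0,0,-0.0015,0.0002,-0.0008,1,0,0,0,0,0,0,1]

```text
t: 8.05
tool_pos: [0.5626, 0.2, 0.1829]
tool_rot: [3.011, -0.194, 0.75]
contact_force: [0.0, -0.5, 0.2]
opening: 0.0149
```

>>> drive_tool:
  moves: [0,0,0,0.001,0,-0.002,1,0,0,0,0.001,0,-0.002,1,0,0,0,0.001,0,-0.002,1,0,0,0,0,0,0,1,0,0,0,0,0,0,1]

```text
t: 8.68
tool_pos: [0.5659, 0.2, 0.177]
tool_rot: [3.011, -0.194, 0.751]
contact_force: [0.3, -0.4, -0.8]
opening: 0.0145
```

```bash
python3 st.py 5
```

```text
8.675 tcp [0.5659 0.2    0.177 ] foot in cradle [0.0062 0.0016 0.0059] axis in cradle [0.005  0.0028 1.    ] F [ 0.3 -0.4 -0.8] Tq [ 0.04  0.33 -0.01] 0.014549466794055282
x [ 0.875 -0.115  0.469] y [ 0.13   0.992 -0.   ] z [-0.466  0.061  0.883]
```

View pics/s5.png

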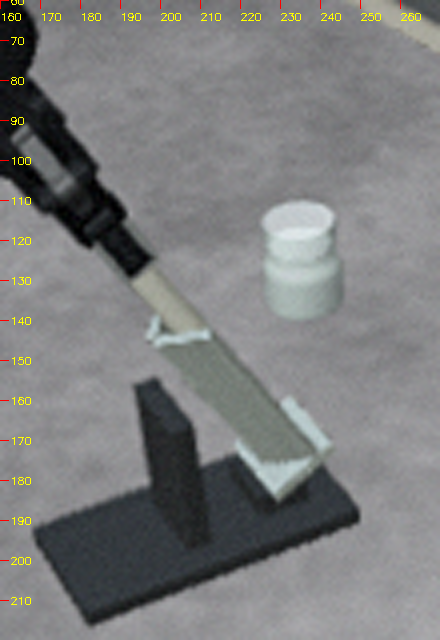

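View pics/t5.png

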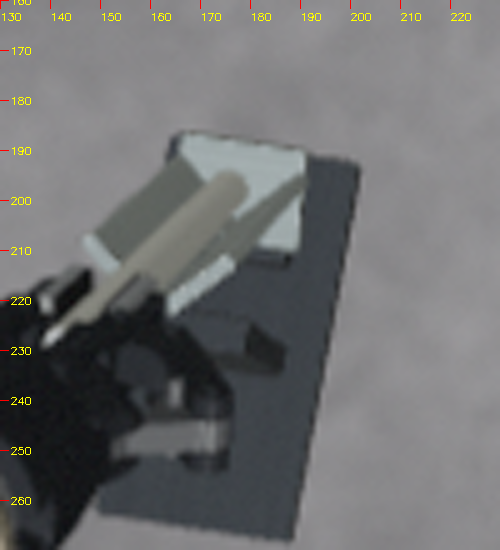

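>>> drive_tool:
  moves: [0,0,0,-0.0017,-0.0003,-0.001,1,0,0,0,-0.0017,-0.0003,-0.001,1,0,0,0,-0.0017,-0.0003,-0.001,1,0,0,0,0,0,0,1,0,0,0,0,0,0,1]

```text
t: 9.4
tool_pos: [0.5614, 0.1991, 0.1747]
tool_rot: [3.011, -0.194, 0.754]
contact_force: [3.5, -1.3, -0.5]
opening: 0.0144
```

```bash
python3 st.py 6
```

```text
9.4 tcp [0.5614 0.1991 0.1747] foot in cradle [0.0016 0.0002 0.0059] axis in cradle [0.0031 0.0023 1.    ] F [ 3.5 -1.3 -0.5] Tq [-0.1  -0.57 -0.02] 0.01437699851561463
x [ 0.875 -0.115  0.469] y [ 0.13   0.992 -0.   ] z [-0.466  0.061  0.883]
```

It's now touching the walls with about 4 N. Next I'll slide it down the groove to the stop.

>>> drive_tool:
  moves: [0,0,0,0.0007,-0.0002,-0.0014,1,0,0,0,0.0006,-0.0002,-0.0014,1,0,0,0,0.0006,-0.0002,-0.0014,1,0,0,0,0,0,0,1,0,0,0,0,0,0,1]

```text
t: 10.12
tool_pos: [0.5633, 0.1988, 0.1707]
tool_rot: [3.012, -0.194, 0.754]
contact_force: [4.6, 0.3, 5.0]
opening: 0.0147
```

```bash
python3 st.py 7
```

```text
10.125 tcp [0.5633 0.1988 0.1707] foot in cradle [0.0014 0.0002 0.0014] axis in cradle [0.003  0.0017 1.    ] F [4.6 0.3 5. ] Tq [ 0.06 -1.01  0.11] 0.014743756872902235
x [ 0.875 -0.115  0.469] y [ 0.13   0.992 -0.   ] z [-0.466  0.061  0.883]
```

View pics/s7.png

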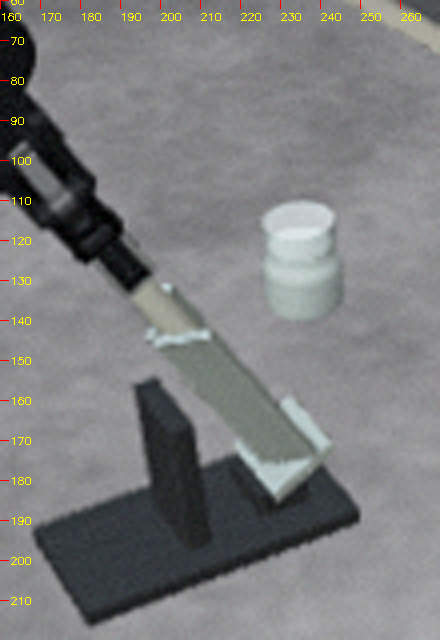

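View pics/t7.png

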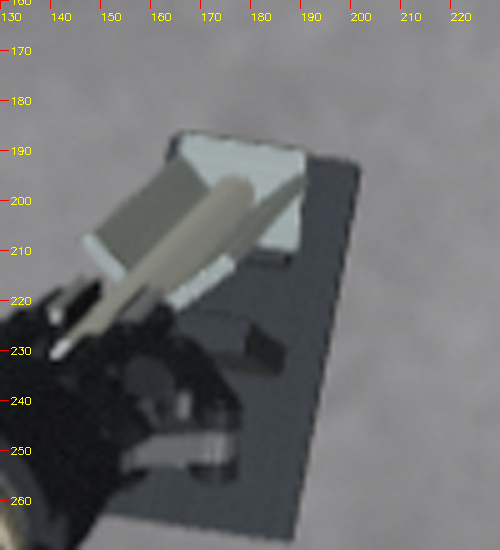

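>>> drive_tool:
  moves: [0,0,0,0.0006,-0.0001,-0.0006,1,0,0,0,0.0005,0,-0.0007,1,0,0,0,0.0004,0,-0.0007,1,0,0,0,0,0,0,1,0,0,0,0,0,0,1]

```text
t: 10.85
tool_pos: [0.5646, 0.1986, 0.1685]
tool_rot: [3.012, -0.194, 0.753]
contact_force: [2.9, -0.6, 4.9]
opening: 0.0145
```

```bash
python3 st.py 8
```

```text
10.85 tcp [0.5646 0.1986 0.1685] foot in cradle [ 0.0014  0.0001 -0.0011] axis in cradle [0.0037 0.002  1.    ] F [ 2.9 -0.6  4.9] Tq [ 0.06 -1.02  0.12] 0.01454415062814344
x [ 0.875 -0.115  0.469] y [ 0.13   0.992 -0.   ] z [-0.466  0.061  0.883]
```

>>> drive_tool:
  moves: [0,0,0,0.0004,0,-0.0008,1,0,0,0,0.0005,-0.0001,-0.0008,1,0,0,0,0.0004,0,-0.0008,1,0,0,0,0,0,0,1,0,0,0,0,0,0,1]

```text
t: 11.58
tool_pos: [0.5657, 0.1985, 0.1668]
tool_rot: [3.011, -0.194, 0.752]
contact_force: [-1.5, -0.1, 9.9]
opening: 0.0145
```

```bash
python3 st.py 9
```

```text
11.575 tcp [0.5657 0.1985 0.1668] foot in cradle [ 0.0015  0.0001 -0.0031] axis in cradle [0.0041 0.0024 1.    ] F [-1.5 -0.1  9.9] Tq [-0.15 -0.53 -0.04] 0.01446943912629301
x [ 0.875 -0.115  0.469] y [ 0.13   0.992 -0.   ] z [-0.466  0.061  0.883]
```

View pics/t9.png

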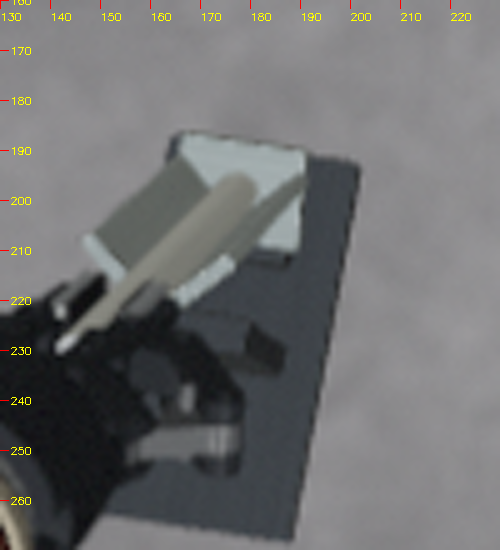

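The axial force has jumped to about 9 N, so the foot is on the stop and the walls carry a light load. I'll release gradually.

>>> drive_tool:
  moves: [0,0,0,0,0,0,0.75,0,0,0,0,0,0,0.7,0,0,0,0,0,0,0.6,0,0,0,0,0,0,0.5,0,0,0,0,0,0,0.4]
  newtons: 20

```text
t: 12.3
tool_pos: [0.5653, 0.1982, 0.1651]
tool_rot: [3.011, -0.194, 0.75]
contact_force: [-0.1, -0.4, 0.4]
opening: 0.0511
```

```bash
python3 st.py 10
python3 - <<'E'
from h import *
cv2.imwrite("pics/w10.png",ctrl.get_image("wrist")[:,:,::-1])
E
```

```text
12.3 tcp [0.5653 0.1982 0.1651] foot in cradle [ 0.0002 -0.0003 -0.0044] axis in cradle [0.0055 0.003  1.    ] F [-0.1 -0.4  0.4] Tq [0.02 0.24 0.02] 0.05109436098306506
x [ 0.875 -0.115  0.469] y [ 0.13   0.992 -0.   ] z [-0.466  0.061  0.883]
```

View pics/t10.png

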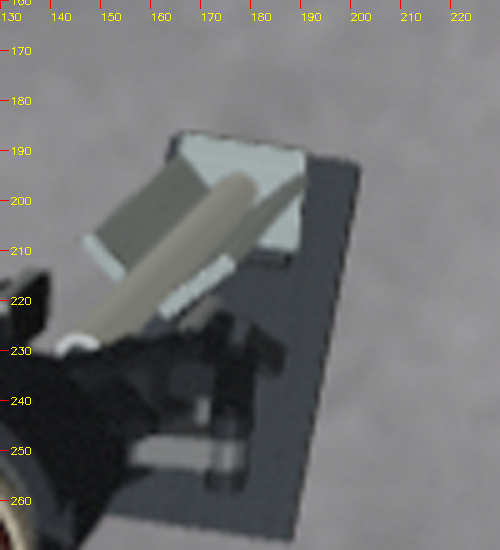

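View pics/w10.png

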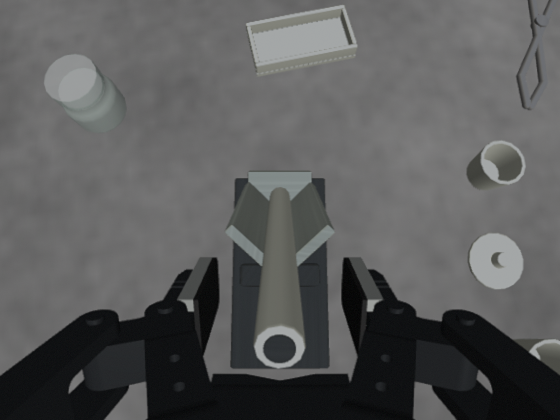

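The jaws are clear and the tube lies centred in the groove. Now I'll back off along its axis.

>>> drive_tool:
  moves: [0,0,0,0,0,0,0.3,0,0,0,-0.01,0.0013,0.019,0.2,0,0,0,-0.014,0.0018,0.0265,0.2,0,0,0,-0.014,0.0018,0.0265,0.2,0,0,0,-0.014,0.0018,0.0265,0.2]

```text
t: 13.08
tool_pos: [0.5129, 0.205, 0.2648]
tool_rot: [3.011, -0.194, 0.751]
contact_force: [-0.6, -0.5, 0.3]
opening: 0.0682
```

>>> drive_tool:
  moves: [0,0,0,-0.02,0.0025,0.038,0.2,0,0,0,-0.02,0.0025,0.038,0.2,0,0,0,0,0,0,0.2,0,0,0,0,0,0,0.2,0,0,0,0,0,0,0.2]

```text
t: 13.7
tool_pos: [0.4732, 0.2096, 0.3376]
tool_rot: [3.011, -0.194, 0.746]
contact_force: [0.0, -0.4, -0.1]
opening: 0.0683
```

```bash
python3 st.py 11
python3 - <<'E'
from h import *
o=ctrl.get_obs();cv2.imwrite("pics/w11.png",ctrl.get_image("wrist")[:,:,::-1])
r,O=cradle([.62805,.18985,-.13013])
for n in("side","top"):
    im=cv2.imread(f"pics/{n}11.png");x,y,s=(170,90,5) if n=="side" else (130,170,6)
    im=cv2.resize(im[y:y+100,x:x+100],None,fx=s,fy=s,interpolation=2)
    for z in(0,.11,.15,.19):
        a=np.linspace(0,6.29,50);P=r.apply(np.c_[.008*np.cos(a),.008*np.sin(a),z+0*a])+O
        cv2.polylines(im,[((proj(n,P)-[x,y]+.5)*s).astype(np.int32)],True,(0,0,255),1)
    cv2.imwrite(f"pics/o{n}.png",im)
E
```

```text
13.7 tcp [0.4732 0.2096 0.3376] foot in cradle [-0.0011 -0.0011  0.1914] axis in cradle [0.008  0.0044 1.    ] F [ 0.  -0.4 -0.1] Tq [0.02 0.24 0.01] 0.06833364423559428
x [ 0.875 -0.115  0.469] y [ 0.13   0.992 -0.   ] z [-0.466  0.061  0.883]
```

View pics/side11.png

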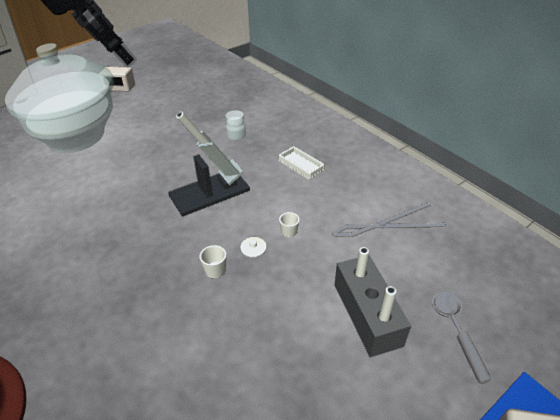

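View pics/oside.png

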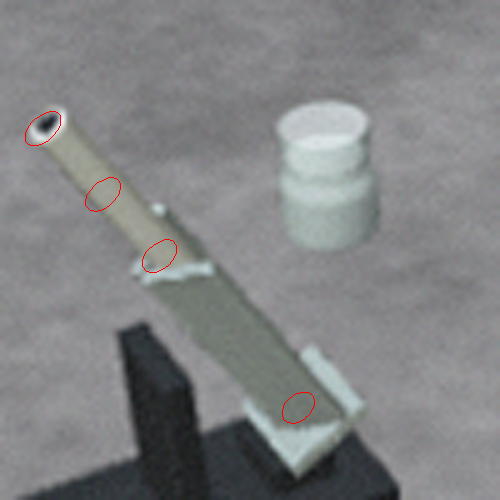

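View pics/otop.png

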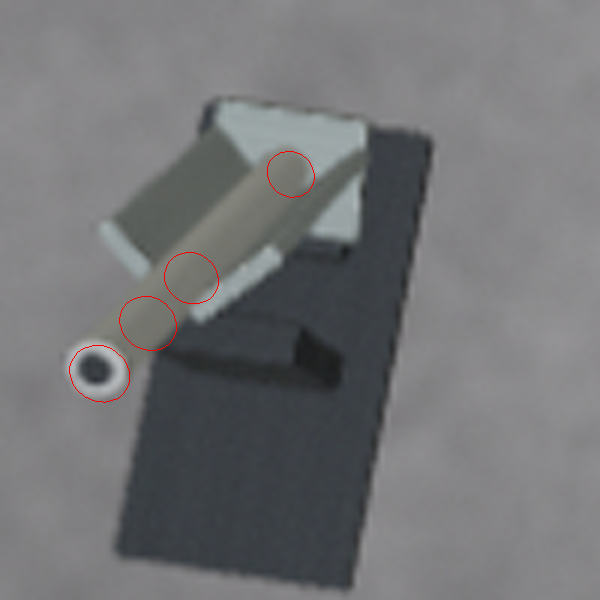

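```bash
python3 -c "
from station import ctrl
print(ctrl.finish_job())"
```

```text
the job is handed in; nothing more can be done
None
```

I laid the longest tube in the V-rest groove with its foot on the stop plate, and handed the job in at about 13.8 s of the 40 s allowed.

- **What I did:** I gripped the tube by its upper end and lifted it straight out of the middle hole. I then leaned it 28° while carrying it over and eased it into the groove. I slid it down until the axial force rose to about 9 N, released it slowly, and backed off along its axis.
- **Seating:** After release, the side and top pictures show the tube within about 1 px (1–2 mm) of the seated-tube model.
- **Robot clear:** The arm is well away from everything, and the force reading is about zero.
- **Short tubes:** Both are still standing in the rack.
- **What disagreed:** At stop contact, the arm's readings put the foot about 3 mm lower along the groove than I had calculated. This fits calibration error plus some slip in the grip. That the foot is on the stop rests on the force rise and the pictures, because I could not measure the contact directly.

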